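Open the part-bay guard and lift out the crank arm, held level

TASK

On the van's workbench, slide the clear guard of the part bay along its track all the way open to its stop. Then take the crank arm (the part with the round hub at one end, not the plain straight bar beside it) off its support ribs and lift it about 15 cm, keeping it level. Hold it there steady and level for three seconds and finish still holding it in the air; leave the guard open, and the straight bar and the other things on the bench where they are.

Things in the scene. Friction and masses are not known exactly. Their poses are not given: they have to be found in the camera images.
- bay_center (a point): Middle of the open-topped bay (inside 230 x 230 mm, walls 10 mm, floor 4 mm above the bench), 22 mm above the bench: level with the tops of two steel support ribs that cross the bay along x, each 12 mm wide, centred at y = -38 and +62 mm from this point; between them it is free down to the floor. Axes as bay.
- guard (a joint): Travel of the sliding guard in m: 0 is shut over the bay, 0.24 is fully open (stop), off the bay and over the closed housing; opens along +y of the bay. It may start up to 40 mm open. Slides with about 2 N of friction and stays where it is left.
- guard_handle (a point): Handle of the guard: black upright rib in the middle of the clear guard plate, 90 mm along x, 16 mm thick along y (the track direction), 36 mm high. This point is its centre, 18 mm above the plate and 91 mm above the bench. Plate: 246 x 244 mm, 5 mm thick, its top 73 mm above the bench. Axes parallel to bay; moves with the guard.
- crank_center (a point): Balance point of the loose aluminium crank arm, 12 mm above its flat underside. Straight arm 26 mm wide (x), 24 mm high, from y = -101 to +39 mm of this point; then an upright round hub, 42 mm in diameter, 36 mm high, centred at y = +54 mm. Dark holes in the hub and near the plain end. 0.3 to 0.5 kg. z is up when level.
- crank: The same crank arm; origin on its underside, right below crank_center, same axes. At the start it lies flat across both ribs, within about 0.2 rad of the track direction, in one of two places side by side, at x about -50 or +50 mm of the bay; the straight bar lies in the other.
- bay: Part bay: fixed grey metal case on the bench, 66 mm high. Origin at bench height under the open bay's middle. x runs across the case, y along the guard's track in its opening direction (roughly the robot's left). Case: x -125 to 125, y -125 to 375 mm; from y = 125 on it is a closed housing over which the guard slides. Two side tracks along y, tops 74 mm above the bench.
- bar: The straight bar's body; origin on the underside below bar_center, same axes.
- bar_center (a point): Plain straight aluminium bar in the other place in the bay, 26 x 160 x 24 mm (x, y, z), not to be moved; this point is its centre.
- jar: Bystander: white jar with a green cap, 64 mm in diameter and 100 mm tall, on the bench; origin at the centre of its underside.
- wrench: Bystander: steel wrench, 180 mm long along its x, lying on the bench to the right of the bay.
- bits: Bystander: open grey plastic tray, 100 x 80 mm and 35 mm high, on the bench; origin at the centre of its underside.

How it is judged:
By the outcome, as a careful person would: the job done as asked, in the order asked, and still so for the second after the job is handed in, while the arm keeps its last pose, push and grip.
It also fails if it takes over 61 s, if anything falls off the work surface, if the arm or the gripper's body presses on something with over 40 N, if the wrist force passes 120 N, or if a joint passes its speed limit or range.

ROBOT

A 6-joint arm with a two-finger parallel gripper is mounted at the origin on the work surface. World frame = base frame: x ahead of the robot, y to its left, z up, the work surface at z = 0. Lengths are in m, angles in degrees, forces in N, time in s.
With the tool pointing down it reaches from about 0.35 to 0.85 m from the base axis. Payload 8.1 kg.
Tool frame: the origin (TCP) lies at the very end of the fingers, on their centre line; the grasp point (between the pads) lies 19 mm behind it; z points along the fingers, y is the direction in which the jaws open and shut (so a half turn about z gives the same grasp; the last joint's range is limited). The gripper opens to 85 mm and grips with 20 to 120 N. Pads are 22 mm wide; open, the fingers measure 114 mm over their backs; the gripper's body (76 mm by 85 mm) begins 54 mm behind the grasp point. The pads swing forward as they close: fully open they stand 13 mm farther back than shut.
Start: joints at [-71.757, 7.471, 85.268, -0, 87.261, -4.893], TCP at [0.236, -0.552, 0.231] pointing down, gripper open.
Joint ranges: [-169.43, 169.43], [-51.17, 129.36], [1.28, 143.12], [-76.62, 256.62], [0, 156.53], [-152.29, 152.29]. Speed limits (degrees/s): [136.94, 136.94, 159.86, 180, 180, 180].

INTERFACE

Orientations are given as [roll, pitch, yaw] about the fixed x, y, z axes, in that order (R = Rz(yaw) Ry(pitch) Rx(roll)).
In Python, from cell import r gives the robot as it stands. The module is installed in compiled form; this text tells all that it offers.
- The arm moves only by the tool move_arm, never from a script. Its argument "deltas" is a list of rows, each a list of 5 numbers: the opening, from -1 (shut) to 1 (fully open), then the shift along the tool's x, y, z in m, then the turn about the tool's z in rad. A call has 1 to 10 rows; each row is the pose to reach, as a shift and turn from the pose commanded when the call began, along the tool's axes at that moment; what a row does not reach only later rows make up. A row lasts 1/10 s, in which the tool goes at most 50 mm and 8.59 degrees, less where a joint would pass 70% of its speed; a pose out of reach is approached as far as the arm can. A call with a gripper value outside its range is refused whole. The fingers move at their own pace and stop on an object; "force" is the grip in N (left out, the last holds). Time passes only in rows, so rows that repeat a pose let the fingers close. It gives the time, the measured TCP pose, the force and the opening at its end, in the units of the state.
- r.state(): the state, without advancing time (a new reading comes with each control period).
- r.grab_frame(name): name is "scene" or "top" or "wrist"; returns a dict with "img" (480x640x3 uint8, red, green, blue), "fx", "fy", "cx", "cy" (pixels), "k1" (the pictures are not rectified: a ray, as slopes to the right and down, at radius r is drawn at 1 + k1 r^2 times it, then the intrinsics apply), "R" (3x3) and "t" (3): a world point X has camera coordinates R X + t. Camera axes: x right, y down, z forward; pixel columns grow to the right and rows downward; lengths in m; the calibration is good to about 2 mm. A picture is of the moment at which its call begins. There is no depth.
- r.job_done(): hands the job in, once; it reports no verdict.
The state is a dict: "time": time; "joint_pos": joint angles; "qd": joint speeds; "tau": joint torques, N m; "ee_pos": TCP position; "tcp_rot": TCP orientation; "force": force on the tool from outside, world axes, zero at the start; "moment": the same for the moment, N m; "finger_gap": opening from 0.0 (shut) to 1.0 (fully open).
Only numpy, scipy, OpenCV 4.12 (cv2) and the standard library are available. Lean on these libraries where they do the work, as an engineer would, in place of code of your own. Each camera call takes 0.05 s, during which the arm holds its last target.

## Working session

There is one attempt and no reset: what is moved stays moved. The work goes in short steps, Python scripts to look and compute and a tool call to move; the robot and the scene stay as the last step left them, time stands still between calls to the robot, and variables do not carry over. Pictures are saved under pics/ and viewed, and the job is handed in when it is done.

Besides the shell and the picture viewer there is one more tool, called after "Request:" as name(argument=value, ...), one argument or row to a line, values as JSON. move_arm: Moves the arm, as the interface text tells. Its arguments: {"type":"object","properties":{"deltas":{"type":"array","items":{"type":"array","items":{"type":"number"}}},"force":{"type":"number"}},"required":["deltas"]}

```bash
mkdir -p pics; cat > h.py <<'E'
import numpy as np,cv2,pickle
from cell import r
def grab(n,tag):
    f=r.grab_frame(n); cv2.imwrite(f'pics/{tag}.png',f['img'][:,:,::-1]); pickle.dump(f,open(f'pics/{tag}.pkl','wb')); return f
def load(tag): return pickle.load(open(f'pics/{tag}.pkl','rb'))
def und(f,uv):
    K=np.array([[f['fx'],0,f['cx']],[0,f['fy'],f['cy']],[0,0,1.]])
    return cv2.undistortPoints(np.array(uv,float).reshape(-1,1,2),K,np.array([f['k1'],0,0,0.])).reshape(-1,2)
def ray(f,uv,z):
    p=und(f,uv); R=np.array(f['R']);t=np.array(f['t']); o=-R.T@t
    d=np.c_[p,np.ones(len(p))]@R
    return o+d*((z-o[2])/d[:,2])[:,None]
E
python3 - <<'E'
from h import *
for n in('scene','top','wrist'):
    f=grab(n,n+'0'); print(n,f['fx'],f['k1'],-np.array(f['R']).T@np.array(f['t']))
print(r.state())
E
```

```text
scene 451.8434669895536 -0.0956778488847469 [1.42989245 0.16216293 0.82835859]
top 582.527272717239 -0.017690538889112983 [0.24154173 0.02550094 1.70712512]
wrist 341.23710244746076 -0.007501100725522295 [ 0.31256444 -0.51801336  0.37242056]
{'time': 0.15, 'joint_pos': array([-7.17555876e+01,  7.50565031e+00,  8.53154692e+01,  1.25027213e-03,
        8.72613016e+01, -4.89230207e+00]), 'qd': array([ 0.05101633, -0.12885328, -0.11176709,  0.01509512, -0.08551118,
       -0.04351663]), 'tau': array([ 1.65149945e-04, -5.70063472e+01, -5.01158810e+01, -1.69906402e-04,
        9.63719795e-03,  3.96551195e-05]), 'ee_pos': array([ 0.23565806, -0.55132349,  0.23047538]), 'tcp_rot': array([-1.79917986e+02, -8.27332354e-03,  2.31366479e+01]), 'force': array([0.047638  , 0.1902237 , 0.37213927]), 'moment': array([ 0.01490839, -0.05069104, -0.00839091]), 'finger_gap': 0.9991081891473327}
```

```bash
ls pics
```

```text
scene0.pkl
scene0.png
top0.pkl
top0.png
wrist0.pkl
wrist0.png
```

View pics/scene0.png

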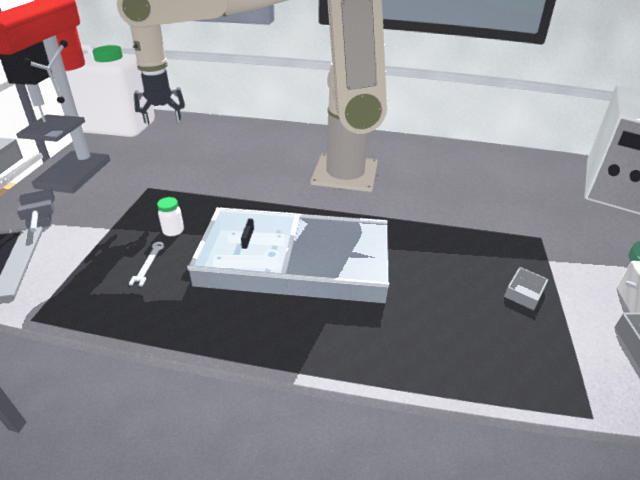

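View pics/top0.png

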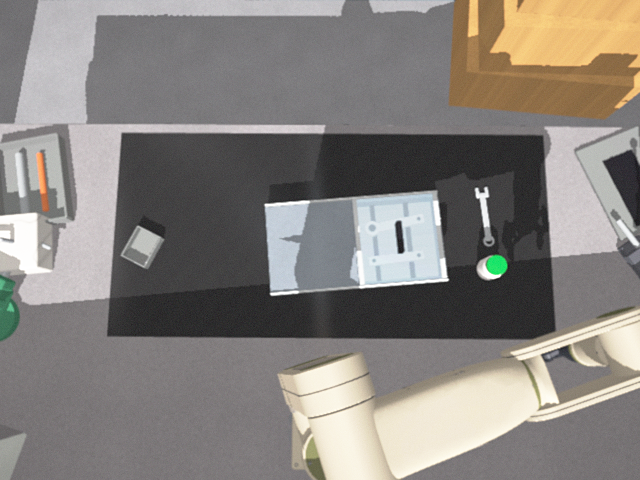

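View pics/wrist0.png

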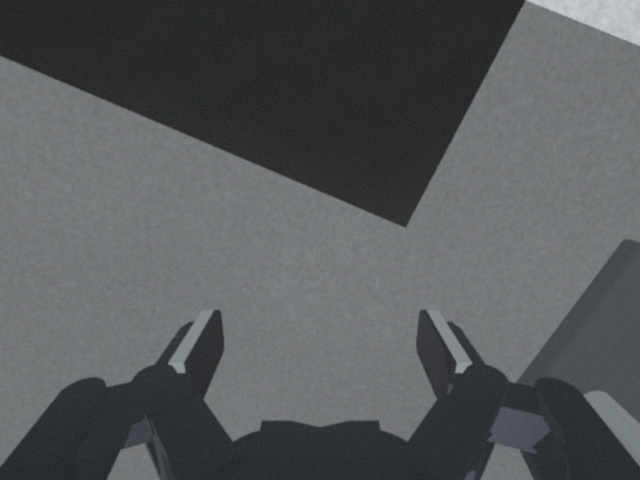

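The top view shows the guard handle at about (400,236). The crank hub is at (372,228) on the far side, and the plain bar is nearer at about y=258. The jar (495,265) and the wrench (487,215) are to the right.

```bash
python3 - <<'E'
from h import *
f=load('top0'); im=f['img']
g=im.max(2); roi=np.zeros_like(g); roi[205:275,375:430]=1
m=((g<70)&(roi>0)).astype(np.uint8)
n,l,s,c=cv2.connectedComponentsWithStats(m); k=1+np.argmax(s[1:,4]); print(s[k],c[k])
ys,xs=np.where(l==k); 
P=ray(f,np.c_[xs,ys],0.109); w=cv2.minAreaRect((P[:,:2]*1000).astype(np.float32)); print(P.mean(0),w, cv2.boxPoints(w))
for z in(0.066,.074): print(ray(f,[[265,205],[271,294],[447,281],[437,192]],z))
h=f['img'][175:310,250:460,::-1]; cv2.imwrite('pics/c0.png',cv2.resize(h,None,fx=3.8,fy=3.8,interpolation=cv2.INTER_CUBIC))
E
```

```text
[396 222   8  31 146] [399.26712329 236.8630137 ]
[ 0.5272851  -0.18641623  0.109     ] ((527.0813598632812, -186.27101135253906), (85.36619567871094, 13.568177223205566), 5.256058692932129) [[ 483.95627 -183.4255 ]
 [ 485.1992  -196.93665]
 [ 570.2064  -189.11652]
 [ 568.9635  -175.60538]]
[[ 0.62586376  0.19441955  0.066     ]
 [ 0.36919395  0.17127361  0.066     ]
 [ 0.40922577 -0.32485231  0.066     ]
 [ 0.66793285 -0.30393786  0.066     ]]
[[ 0.6239903   0.19359612  0.074     ]
 [ 0.36857168  0.17056302  0.074     ]
 [ 0.40840836 -0.32314444  0.074     ]
 [ 0.66585432 -0.30233195  0.074     ]]
```

View pics/c0.png

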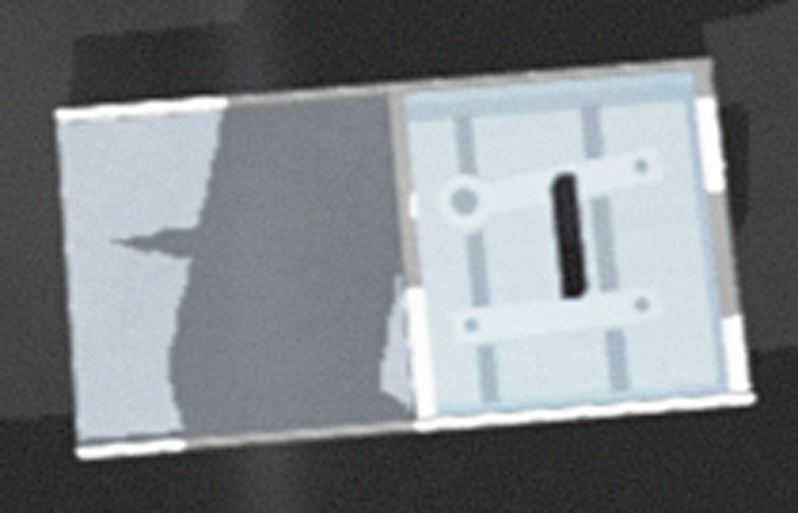

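Request:
move_arm(
  deltas=[
    [1,0.041,-0.022,0,0.05],
    [1,0.082,-0.044,0,0.1],
    [1,0.123,-0.066,0,0.15],
    [1,0.165,-0.088,0,0.2],
    [1,0.206,-0.111,0,0.25],
    [1,0.247,-0.133,0,0.3],
    [1,0.288,-0.155,0,0.32],
    [1,0.329,-0.177,0,0.32],
    [1,0.37,-0.2,0,0.32],
    [1,0.411,-0.221,0,0.32],
  ],
)

```text
time: 1.15
ee_pos: [0.5276, -0.1851, 0.2311]
tcp_rot: [-180.0, 0.0, 4.8]
force: [0.9, -1.1, -0.1]
finger_gap: 0.999
```

Request:
move_arm(
  deltas=[
    [1,0,0,0,0],
    [1,0,0,0,0],
    [1,0,0,0,0],
  ],
)

```text
time: 1.45
ee_pos: [0.5264, -0.1875, 0.231]
tcp_rot: [180.0, 0.0, 4.8]
force: [-0.7, -0.7, 0.2]
finger_gap: 1.005
```

```bash
python3 - <<'E'
from h import *
f=grab('wrist','wrist1'); grab('scene','scene1')
s=r.state(); print(s['time'],s['ee_pos'],s['tcp_rot'],s['force'])
# camera pose rel tool
E
```

```text
1.55 [ 0.52621017 -0.18806456  0.23118719] [1.79994416e+02 2.14219812e-02 4.70810563e+00] [-0.04372485 -0.209317    0.09256571]
```

View pics/wrist1.png

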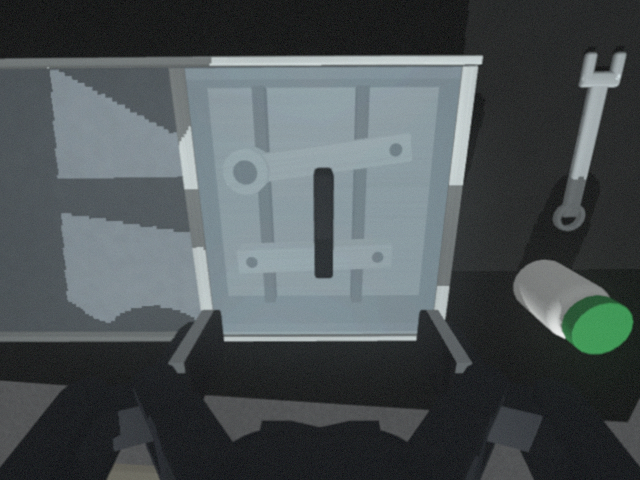

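The wrist view has the handle at (323,222), midway between the jaws. The crank hub is at (244,171), behind the handle on the far side. I'll descend and grip the handle.

Request:
move_arm(
  deltas=[
    [1,0,0,0.03,0],
    [1,0,0,0.06,0],
    [1,0,0,0.09,0],
    [1,0,0,0.11,0],
    [1,0,0,0.125,0],
    [1,0,0,0.138,0],
    [1,0,0,0.146,0],
    [-1,0,0,0.146,0],
    [-1,0,0,0.146,0],
    [-1,0,0,0.146,0],
  ],
  force=40,
)

```text
time: 2.55
ee_pos: [0.5277, -0.1874, 0.0865]
tcp_rot: [179.9, -0.1, 4.8]
force: [0.3, 0.3, 0.9]
finger_gap: 0.515
```

Request:
move_arm(
  deltas=[
    [-1,0,0,0,0],
    [-1,0,0,0,0],
    [-1,0,0,0,0],
    [-1,0,0,0,0],
    [-1,0,0,0,0],
    [-1,0,0,0,0],
  ],
)

```text
time: 3.15
ee_pos: [0.5275, -0.1874, 0.0863]
tcp_rot: [179.9, -0.1, 4.8]
force: [-1.5, -1.1, 6.0]
finger_gap: 0.176
```

Request:
move_arm(
  deltas=[
    [-1,0,-0.01,0,0],
    [-1,0,-0.03,0,0],
    [-1,0,-0.05,0,0],
    [-1,0,-0.075,0,0],
    [-1,0,-0.1,0,0],
    [-1,0,-0.125,0,0],
    [-1,0,-0.15,0,0],
    [-1,0,-0.175,0,0],
    [-1,0,-0.195,0,0],
    [-1,0,-0.21,0,0],
  ],
)

```text
time: 4.15
ee_pos: [0.5089, 0.0233, 0.0863]
tcp_rot: [180.0, 0.0, 4.9]
force: [-6.4, -3.5, 10.1]
finger_gap: 0.177
```

Request:
move_arm(
  deltas=[
    [-1,0,-0.005,0,0],
    [-1,0,-0.01,0,0],
    [-1,0,-0.014,0,0],
    [-1,0,-0.017,0,0],
    [-1,0,-0.02,0,0],
    [-1,0,-0.022,0,0],
    [-1,0,-0.022,0,0],
  ],
)

```text
time: 4.85
ee_pos: [0.507, 0.0446, 0.0863]
tcp_rot: [180.0, 0.0, 4.8]
force: [-7.9, -0.2, 11.5]
finger_gap: 0.177
```

Request:
move_arm(
  deltas=[
    [-1,-0.001,-0.001,0,0],
    [-1,-0.001,-0.002,0,0],
    [-1,-0.001,-0.003,0,0],
    [-1,-0.001,-0.003,0,0],
  ],
)

```text
time: 5.25
ee_pos: [0.5068, 0.0473, 0.0863]
tcp_rot: [180.0, -0.1, 4.8]
force: [-0.6, -1.8, 7.3]
finger_gap: 0.177
```

Request:
move_arm(
  deltas=[
    [-1,0,-0.001,0,0],
    [-1,0,-0.002,0,0],
    [-1,0,-0.002,0,0],
    [-1,0,-0.002,0,0],
  ],
)

```text
time: 5.65
ee_pos: [0.5067, 0.0482, 0.0863]
tcp_rot: [179.9, -0.1, 4.8]
force: [-0.9, -7.1, 8.3]
finger_gap: 0.175
```

Request:
move_arm(
  deltas=[
    [-1,0,-0.001,0,0],
    [-1,0,-0.002,0,0],
    [-1,0,-0.002,0,0],
    [-1,0,-0.002,0,0],
  ],
)

```text
time: 6.05
ee_pos: [0.5067, 0.0482, 0.0863]
tcp_rot: [179.7, -0.1, 4.8]
force: [-0.3, -15.9, 5.7]
finger_gap: 0.177
```

The force rose to 16 N with no further travel, so the guard is at its stop. I'll release and lift.

Request:
move_arm(
  deltas=[
    [1,0,0,0,0],
    [1,0,0,0,0],
    [1,0,0,0,0],
    [1,0,0,0,0],
    [1,0,0,0,0],
    [1,0,0,0,0],
    [1,0,0,-0.02,0],
    [1,0,0,-0.05,0],
    [1,0,0,-0.09,0],
    [1,0,0,-0.13,0],
  ],
)

```text
time: 7.05
ee_pos: [0.5053, 0.0511, 0.2162]
tcp_rot: [-180.0, 0.1, 4.8]
force: [2.1, -0.5, 0.3]
finger_gap: 1.005
```

Request:
move_arm(
  deltas=[
    [1,0,0.03,-0.02,0],
    [1,0,0.06,-0.04,0],
    [1,0,0.1,-0.05,0],
    [1,0,0.13,-0.05,0],
    [1,0,0.16,-0.05,0],
    [1,0,0.19,-0.05,0],
    [1,0,0.22,-0.05,0],
    [1,0,0.24,-0.05,0],
    [1,0,0.24,-0.05,0],
    [1,0,0.24,-0.05,0],
  ],
)

```text
time: 8.05
ee_pos: [0.5258, -0.1881, 0.265]
tcp_rot: [-180.0, 0.0, 4.7]
force: [-0.4, -0.4, 0.5]
finger_gap: 1.002
```

```bash
python3 - <<'E'
from h import *
grab('wrist','wrist2'); f=grab('top','top2'); grab('scene','scene2')
s=r.state(); print(s['time'],s['ee_pos'],s['tcp_rot'],s['force'])
h=f['img'][175:310,250:460,::-1]; cv2.imwrite('pics/c2.png',cv2.resize(h,None,fx=3.8,fy=3.8,interpolation=cv2.INTER_CUBIC))
E
```

```text
8.2 [ 0.52604329 -0.18710046  0.26534287] [-1.79983028e+02 -6.14197603e-03  4.86220900e+00] [-0.62334469  0.11651926  1.05625513]
```

View pics/wrist2.png

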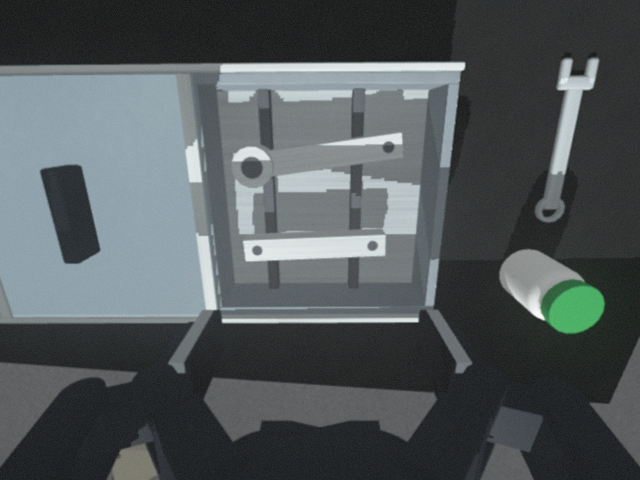

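View pics/c2.png

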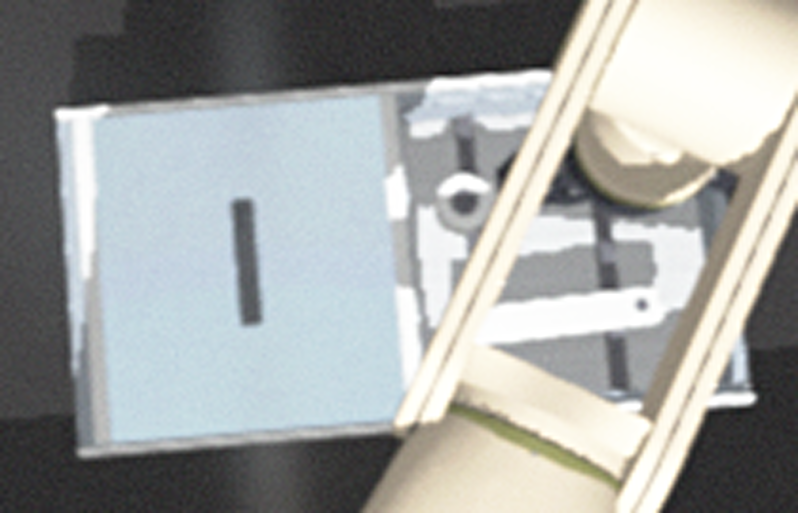

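The guard is fully open. In the wrist view the hub hole is at (252,167), the plain-end hole at (389,147), and the bar has not moved.

```bash
python3 - <<'E'
from h import *
h=load('wrist2')['img'][50:280,190:470,::-1]; cv2.imwrite('pics/w2.png',cv2.resize(h,None,fx=2.6,fy=2.6,interpolation=cv2.INTER_CUBIC))
def rep(f,hub,end,tag):
    H=ray(f,[hub],.058)[0,:2]; E=ray(f,[end],.046)[0,:2]; d=H-E; L=np.linalg.norm(d); u=d/L
    print(tag,H,E,'len',L,'yaw',np.degrees(np.arctan2(-u[0],u[1])),'center',H-.054*u)
    return H-.054*u
c=rep(load('wrist2'),(252,167),(389,147),'w'); 
c2=rep(load('top0'),(372.6,227.9),(418.7,218.7),'t')
b=np.array([.5272,-.1899]);a=np.radians(4.9);R=np.array([[np.cos(a),-np.sin(a)],[np.sin(a),np.cos(a)]])
print((c-b)@R,(c2-b)@R)
E
```

```text
w [ 0.56423594 -0.11549228] [ 0.59436521 -0.25233503] len 0.14012034695247588 yaw 12.416947517684806 center [ 0.57584725 -0.16822915]
t [ 0.56206513 -0.11673066] [ 0.5926085  -0.25230503] len 0.13897232622708783 yaw 12.696123754821881 center [ 0.57393327 -0.16941033]
[0.05032051 0.01743635] [0.04831263 0.01642298]
```

View pics/w2.png

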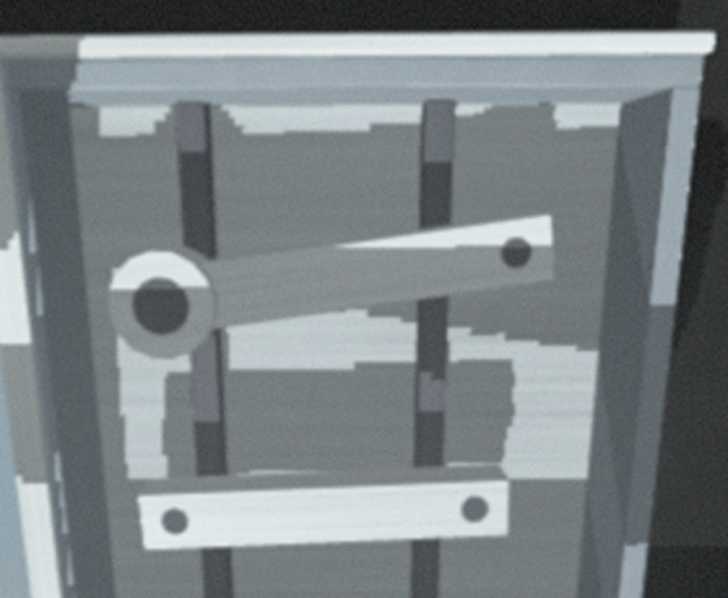

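Request:
move_arm(
  deltas=[
    [1,0.005,-0.001,0.0,-0.14],
    [1,0.01,-0.003,0.0,-0.28],
    [1,0.015,-0.004,0.0,-0.42],
    [1,0.02,-0.006,0,-0.56],
    [1,0.025,-0.007,0,-0.7],
    [1,0.03,-0.009,0,-0.84],
    [1,0.035,-0.01,0,-0.98],
    [1,0.04,-0.012,0,-1.12],
    [1,0.045,-0.013,0,-1.26],
    [1,0.05,-0.015,0,-1.4],
  ],
)

```text
time: 9.2
ee_pos: [0.5748, -0.1678, 0.2654]
tcp_rot: [180.0, -0.0, 85.4]
force: [-0.4, -0.7, 0.3]
finger_gap: 0.997
```

Request:
move_arm(
  deltas=[
    [1,0,0,0.02,-0.14],
    [1,0,0,0.04,-0.28],
    [1,0,0,0.07,-0.305],
    [1,0,0,0.09,-0.305],
    [1,0,0,0.1,-0.305],
    [1,0,0,0.1,-0.305],
    [1,0,0,0.1,-0.305],
  ],
)

```text
time: 9.9
ee_pos: [0.5751, -0.1687, 0.1664]
tcp_rot: [179.9, 0.0, 102.5]
force: [0.6, -0.5, 0.8]
finger_gap: 0.996
```

```bash
python3 - <<'E'
from h import *
grab('wrist','wrist3')
s=r.state(); print(s['time'],s['ee_pos'],s['tcp_rot'],s['force'],s['joint_pos'])
E
```

```text
9.95 [ 0.57546141 -0.16901435  0.16702914] [1.79884924e+02 7.48620940e-02 1.02509468e+02] [0.00401075 0.42128528 0.00488105] [-2.12657940e+01  9.44559786e+00  8.98699761e+01  1.77177901e-03
  8.05471537e+01 -3.37756261e+01]
```

View pics/wrist3.png

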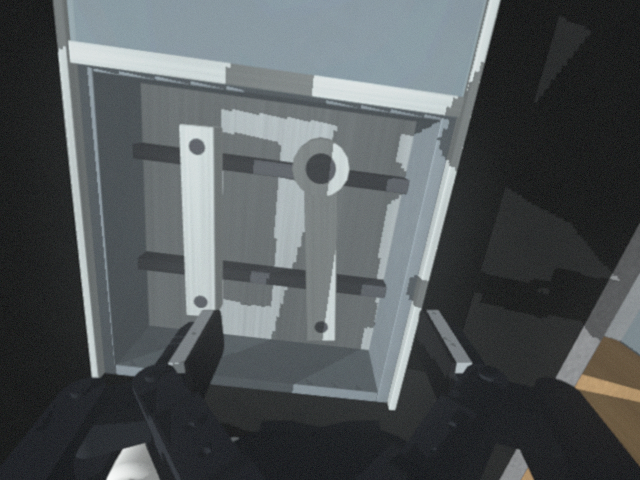

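The view has the hub hole at (321,168) and the end hole at (321,327). The crank runs vertically through the image centre, midway between the jaws. I'll check this with rays.

```bash
python3 - <<'E'
from h import *
f=load('wrist3')
H=ray(f,[(321,168)],.058)[0,:2]; E=ray(f,[(321,327)],.046)[0,:2]; d=H-E; L=np.linalg.norm(d); u=d/L
print(H,E,L,np.degrees(np.arctan2(-u[0],u[1])),H-.054*u)
E
```

```text
[ 0.56420028 -0.11443917] [ 0.59478988 -0.25141629] 0.1403511820328639 12.588682916137442 [ 0.5759696 -0.167141 ]
```

Request:
move_arm(
  deltas=[
    [0.4,0.001,0,0.02,0],
    [0.4,0.001,0,0.045,0],
    [0.4,0.001,0,0.07,0],
    [0.4,0.001,0,0.09,0],
    [0.4,0.001,0,0.11,0],
    [0.4,0.001,0,0.125,0],
    [0.4,0.001,0,0.137,0],
    [0.4,0.001,0,0.145,0],
    [0.4,0.001,0,0.149,0],
    [0.4,0.001,0,0.149,0],
  ],
)

```text
time: 10.95
ee_pos: [0.5743, -0.168, 0.0162]
tcp_rot: [-180.0, -0.0, 102.5]
force: [-0.5, 0.6, 0.1]
finger_gap: 0.702
```

Request:
move_arm(
  deltas=[
    [-1,0,0,0,0],
    [-1,0,0,0,0],
    [-1,0,0,0,0],
    [-1,0,0,0,0],
    [-1,0,0,0,0],
    [-1,0,0,0,0],
    [-1,0,0,0,0],
    [-1,0,0,0,0],
  ],
  force=80,
)

```text
time: 11.75
ee_pos: [0.5752, -0.1683, 0.0175]
tcp_rot: [179.9, 0.1, 102.5]
force: [0.0, 0.2, 6.7]
finger_gap: 0.289
```

```bash
python3 - <<'E'
from h import *
grab('wrist','wrist4')
s=r.state(); print(s)
E
```

```text
{'time': 11.8, 'joint_pos': array([-2.12096514e+01,  1.87015678e+01,  9.57883519e+01,  2.02592870e-03,
        6.54014358e+01, -3.37027081e+01]), 'qd': array([-0.08924149,  0.03808723, -0.02620952, -0.02945683,  0.03240981,
        0.10893825]), 'tau': array([-2.01299870e-01, -5.70539689e+01, -4.10751271e+01, -7.46651273e-02,
       -2.38579027e-01,  9.85899358e-03]), 'ee_pos': array([ 0.5751977 , -0.16828325,  0.01745198]), 'tcp_rot': array([1.79908593e+02, 5.87512728e-02, 1.02492168e+02]), 'force': array([0.13917056, 1.02972491, 6.6419645 ]), 'moment': array([0.09706322, 0.08273802, 0.00315053]), 'finger_gap': 0.29457127877269323}
```

View pics/wrist4.png

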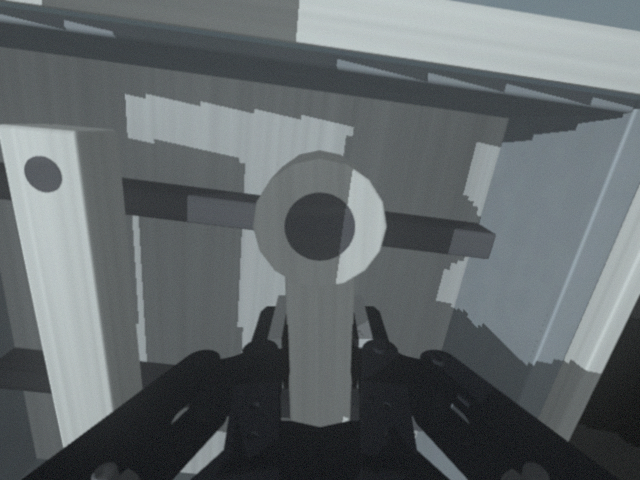

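The crank is between the pads, with the gap at 25 mm and the hub at (320,225). I'll do a small test lift first.

Request:
move_arm(
  deltas=[
    [-1,0,0,-0.003,0],
    [-1,0,0,-0.007,0],
    [-1,0,0,-0.012,0],
    [-1,0,0,-0.016,0],
    [-1,0,0,-0.02,0],
    [-1,0,0,-0.02,0],
    [-1,0,0,-0.02,0],
  ],
)

```text
time: 12.5
ee_pos: [0.5744, -0.168, 0.0364]
tcp_rot: [180.0, 0.0, 102.5]
force: [0.0, -0.2, -4.4]
finger_gap: 0.292
```

```bash
python3 - <<'E'
from h import *
grab('wrist','wrist5')
s=r.state(); print(s['ee_pos'],s['tcp_rot'],s['force'],s['moment'],s['finger_gap'])
E
```

```text
[ 0.574238   -0.16797227  0.03620195] [-1.79994541e+02 -4.81667821e-03  1.02489925e+02] [ 0.71535285 -0.26588613 -4.77914709] [0.01086595 0.00525433 0.01168459] 0.29034816761173415
```

View pics/wrist5.png

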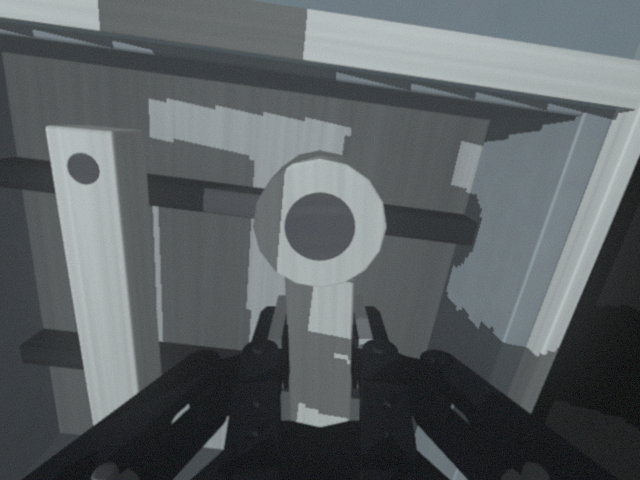

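The hub is unchanged in the camera frame at (320,225). The load is about 4.6 N with near-zero moment, so the crank is level. I'll continue the lift to 15 cm and hold.

Request:
move_arm(
  deltas=[
    [-1,0,0,-0.006,0],
    [-1,0,0,-0.018,0],
    [-1,0,0,-0.034,0],
    [-1,0,0,-0.052,0],
    [-1,0,0,-0.07,0],
    [-1,0,0,-0.088,0],
    [-1,0,0,-0.105,0],
    [-1,0,0,-0.118,0],
    [-1,0,0,-0.127,0],
    [-1,0,0,-0.131,0],
  ],
)

```text
time: 13.55
ee_pos: [0.5749, -0.1682, 0.169]
tcp_rot: [179.9, 0.1, 102.5]
force: [1.8, -0.5, -5.1]
finger_gap: 0.296
```

Request:
move_arm(
  deltas=[
    [-1,0,0,0,0],
    [-1,0,0,0,0],
    [-1,0,0,0,0],
    [-1,0,0,0,0],
    [-1,0,0,0,0],
    [-1,0,0,0,0],
    [-1,0,0,0,0],
    [-1,0,0,0,0],
    [-1,0,0,0,0],
    [-1,0,0,0,0],
  ],
)

```text
time: 14.55
ee_pos: [0.5743, -0.168, 0.1673]
tcp_rot: [180.0, -0.0, 102.5]
force: [-0.0, 0.0, -5.3]
finger_gap: 0.291
```

Request:
move_arm(
  deltas=[
    [-1,0,0,0,0],
    [-1,0,0,0,0],
    [-1,0,0,0,0],
    [-1,0,0,0,0],
    [-1,0,0,0,0],
    [-1,0,0,0,0],
    [-1,0,0,0,0],
    [-1,0,0,0,0],
    [-1,0,0,0,0],
    [-1,0,0,0,0],
  ],
)

```text
time: 15.55
ee_pos: [0.5743, -0.168, 0.1673]
tcp_rot: [-180.0, -0.0, 102.5]
force: [-0.1, -0.7, -4.3]
finger_gap: 0.293
```

Request:
move_arm(
  deltas=[
    [-1,0,0,0,0],
    [-1,0,0,0,0],
    [-1,0,0,0,0],
    [-1,0,0,0,0],
    [-1,0,0,0,0],
    [-1,0,0,0,0],
    [-1,0,0,0,0],
    [-1,0,0,0,0],
    [-1,0,0,0,0],
    [-1,0,0,0,0],
  ],
)

```text
time: 16.55
ee_pos: [0.5743, -0.168, 0.1673]
tcp_rot: [180.0, -0.0, 102.5]
force: [0.1, -0.7, -4.8]
finger_gap: 0.292
```

Request:
move_arm(
  deltas=[
    [-1,0,0,0,0],
    [-1,0,0,0,0],
    [-1,0,0,0,0],
    [-1,0,0,0,0],
    [-1,0,0,0,0],
    [-1,0,0,0,0],
    [-1,0,0,0,0],
    [-1,0,0,0,0],
    [-1,0,0,0,0],
    [-1,0,0,0,0],
  ],
)

```text
time: 17.55
ee_pos: [0.5743, -0.168, 0.1673]
tcp_rot: [180.0, -0.0, 102.5]
force: [-0.3, -0.5, -4.8]
finger_gap: 0.29
```

```bash
python3 - <<'E'
from h import *
grab('wrist','wrist6');grab('scene','scene6');f=grab('top','top6')
s=r.state(); print(s['time'],s['ee_pos'],s['tcp_rot'],s['force'],s['moment'],s['finger_gap'])
a=load('scene6')['img'][60:320,100:420,::-1]
cv2.imwrite('pics/s6.png',cv2.resize(a,None,fx=2.3,fy=2.3,interpolation=cv2.INTER_CUBIC))
E
```

```text
17.7 [ 0.57431417 -0.16800268  0.16728744] [-1.79998982e+02 -9.15596145e-04  1.02491207e+02] [-0.45002338  0.57129631 -4.05768628] [0.03440101 0.02098163 0.00774498] 0.2859946758047654
```

View pics/wrist6.png

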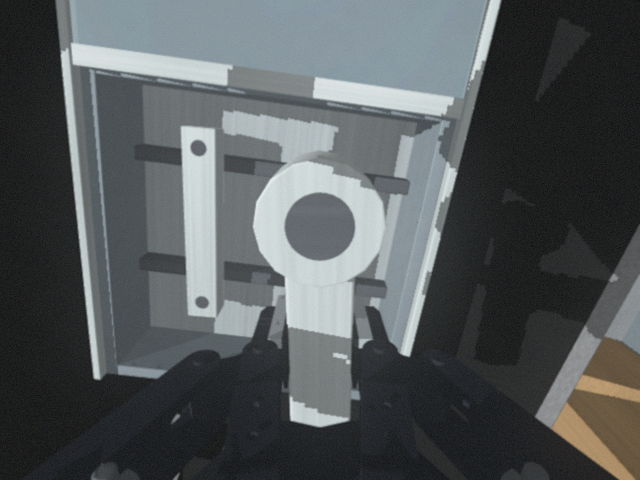

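View pics/s6.png

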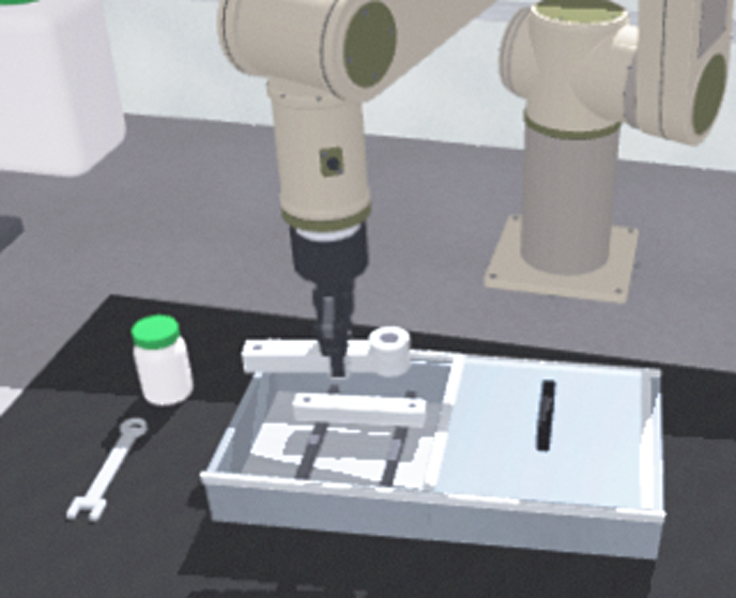

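The crank is held level with the hub still at (320,225), the bar is in its place, and the jar and wrench are unmoved. I'll measure the guard once more and then hand in.

```bash
python3 - <<'E'
from h import *
for tag,x0,x1 in(('top0',375,430),('top2',300,330),('top6',300,330)):
    f=load(tag); g=f['img'].max(2).astype(int); m=np.zeros(g.shape,np.uint8); m[215:270,x0:x1]=(g[215:270,x0:x1]<100)
    n,l,s,c=cv2.connectedComponentsWithStats(m); k=1+np.argmax(s[1:,4]); P=ray(f,[c[k]],.1)[0]; print(tag,s[k],P)
r.job_done(); print(r.state()['time'])
E
```

```text
top0 [396 221   8  32 173] [ 0.52810917 -0.18764755  0.1       ]
top2 [314 245   4  14  31] [0.48489695 0.04748338 0.1       ]
top6 [312 229   2   3   5] [0.54732742 0.0554213  0.1       ]
the job is handed in; nothing more can be done
the job is handed in; nothing more can be done
```

The guard is fully open and the crank arm is held level in the air, about 15 cm up. The job is handed in, at about 18 s of the 61 s allowed.

- **Guard:** I gripped its handle and slid it about 236 mm. It stopped there, and the force rose to about 16 N with no further travel. The pictures afterwards show it open over the housing.
- **Crank:** I took the crank arm by its balance point at 80 N and raised the tool from z = 0.0175 m to 0.167 m. I then held it for 4 s with the pose constant to a fraction of a millimetre.
- **Level:** The tool read level throughout the hold, and the moment was near zero (0.03 N m) at about 4.5 N of load. The hub stayed at the same pixel in the wrist view before and after the lift, so the crank did not tilt.
- **Other things:** In the last pictures the bar, jar and wrench are where they were. I did not check the tray up close, but the arm never went near it.

**Failed check:** my last colour-mask measurement of the open guard's handle did not work. The mask caught only fragments (31 and 5 pixels), so those numbers say nothing about where the guard is. I rely on the force at the stop and the pictures for the guard being open.

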